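Find the damper canisters with a loose piston

TASK

Three sealed damper canisters lie on the bench and any of them may have a loose piston inside. Take them one at a time: pick the canister up by its blue collar, tilt it well (about 30 degrees) valve end up and then valve end down to feel whether something heavy shifts inside, and before taking the next, lower it gently, flat onto the floor of a tray: the red one if it shifts, the green one if it is sound. Leave everything else on the bench where it is.

Things in the scene. Friction and masses are not known exactly. Their poses are not given: they have to be found in the camera images.
- canister_a: sealed damper canister (three look-alikes), lying: 170 mm long; square end blocks 50 x 50, 22 long; tube 42 across; mid-length a blue square grip collar 50 long, 46 x 46: grip across its upright faces. Origin: mid-length at the underside, mid-line 25 mm above. x runs along it to the valve end (yellow block, brass stub 12 mm long); other block black. z up. About 0.7 kg.
- canister_b: same shape, axes and mass as canister_a. Each of the three holds a 0.38 kg steel piston, anywhere up to 40 mm either side of the middle, so even a sound one may be heavier at one end. Sound: the piston stays put. Bad: beyond about 15 degrees of tilt it slides to the lower stop (at 30 degrees within half a second), at most 80 mm.
- canister_c: same shape, axes and mass as canister_a. In a bad canister, tilting one way and then the other moves the balance: the moment at the wrist about the level cross axis changes by about 0.3 N m; in a sound one hardly at all. Looks and weight do not tell which are bad, nor how many.
- canister_a_mid (a point): centre point of canister_a: middle of its length, on its mid-line (no direction of its own to rely on)
- canister_b_mid (a point): centre point of canister_b: middle of its length, on its mid-line (no direction of its own to rely on)
- canister_c_mid (a point): centre point of canister_c: middle of its length, on its mid-line (no direction of its own to rely on)
- green_tray: low open green sheet-metal tray, fixed, 240 (x) x 270 (y) x 30 mm high, walls and floor 5 mm thick, for the sound canisters. Origin: middle of its underside; x, y along its sides, z up. Two canisters fit side by side along its x, their mid-lines 55 mm either side of its middle.
- red_tray: low open red sheet-metal tray, fixed, 240 (x) x 270 (y) x 30 mm high, walls and floor 5 mm thick, for the rattling canisters. Origin: middle of its underside; x, y along its sides, z up. Two canisters fit side by side along its x, their mid-lines 55 mm either side of its middle.
- grease_can: bystander: dark can with a blue label, 68 mm across, 150 mm tall; origin at the middle of its underside
- tape_roll: bystander: yellow tape roll, 96 mm across, 36 mm high; origin at the middle of its underside
- oil_jug: bystander: yellow bottle with a red cap, 72 mm across, 170 mm tall; origin at the middle of its underside
- spanner: bystander: steel spanner 190 mm long lying flat; origin about mid-length at its underside, x along it
- screwdriver: bystander: red-handled screwdriver 200 mm long lying flat; origin about mid-length at its underside, x along it
- clutch_drum: bystander: dark steel clutch drum, 100 mm across, 55 mm high; origin at the middle of its underside
Not all that is in view belongs to the job. Leave any purple look-alike of the canister_b alone.

How it is judged:
By the outcome, as a careful person would: the job done as asked, in the order asked, and still so for the second after the job is handed in, with the robot touching nothing.
It also fails if it takes over 72 s, if anything falls off the work surface, if the arm or the gripper's body presses on something with over 40 N, if the wrist force passes 120 N, or if a joint passes its speed limit or range.

ROBOT

A 6-joint arm with a two-finger parallel gripper is mounted at the origin on the work surface. World frame = base frame: x ahead of the robot, y to its left, z up, the work surface at z = 0. Lengths are in m, angles in rad, forces in N, time in s.
With the tool pointing down it reaches from about 0.3 to 0.775 m from the base axis. Payload 14.6 kg.
Tool frame: the origin (TCP) lies midway between the tips of the shut fingers; the grasp point (between the pads) lies 19 mm behind it (ctrl.pinch_z is the distance from the TCP to the grasp point, in m); z points along the fingers, y is the line along which they close (so a half turn about z gives the same grasp; the last joint's range is limited). The gripper opens to 94 mm and grips with 3 to 60 N. Pads are 16 mm wide; open, the fingers measure 119 mm over their backs; the gripper's body (75 mm by 177 mm) begins 78 mm behind the grasp point.
Start: joints at [1.268, 0.3, 1.521, -0, 1.321, -0.067], TCP at [0.128, 0.535, 0.166] pointing down, gripper open.
Joint ranges: [-3.03, 3.03], [-0.79, 2.21], [0.23, 2.52], [-1.04, 4.18], [0, 3.07], [-2.55, 2.55]. Speed limits (rad/s): [2.22, 2.22, 2.57, 3.14, 3.14, 3.14].

INTERFACE

Orientations are given as [roll, pitch, yaw] about the fixed x, y, z axes, in that order (R = Rz(yaw) Ry(pitch) Rx(roll)).
In Python, from station import ctrl gives the robot as it stands.
- The arm moves only by the tool jog_arm, never from a script. Its argument "motion" is a list of rows, each a list of 7 numbers: the shift along the tool's x, y, z in m, then the turn, a rotation vector about the tool's x, y, z in rad, then the opening, from -1 (shut) to 1 (fully open). In form: [[tx, ty, tz, rx, ry, rz, gripper], ...]. A call has 1 to 5 rows; each row shifts and turns the commanded pose from where the row before left it, along the tool's axes as they then stand; what a row does not reach is not made up. A row lasts 1/10 s, in which the tool goes at most 50 mm and 8.59 degrees, less where a joint would pass 70% of its speed; a pose out of reach is approached as far as the arm can. A call is refused whole if a number of a shift passes 0.05 or a number of a turn 0.15, either way. A call with a gripper value outside its range is refused whole. The fingers move at their own pace and stop on an object; "squeeze" is the grip in N (left out, the last holds). Time passes only in rows, so rows that do not move let the fingers close. It gives the time, the measured TCP pose, the force, the opening and the grip force at its end, in the units of the state.
- ctrl.get_obs(): the state, without advancing time (a new reading comes with each control period).
- ctrl.camera(name): name is "scene" or "top"; returns the picture (420x560x3 uint8, red, green, blue); there is no depth.
- ctrl.camera_model(name): a dict with "intrinsics" (3x3 intrinsics, pixels), "rvec" (rotation vector, rad) and "tvec" (3), from world to camera coordinates, as OpenCV has them. Camera axes: x right, y down, z forward; pixel columns grow to the right and rows downward; lengths in m; the calibration is good to about 2 mm. A picture is of the moment at which its call begins. camera_model takes no time and is no camera call.
- ctrl.hand_in(): hands the job in; it is judged then, once.
The state is a dict: "time_s": time; "qpos": joint angles; "joint_vel": joint speeds; "tau": joint torques, N m; "ee_pos": TCP position; "eef_rot": TCP orientation; "force": force on the tool from outside, world axes, zero at the start; "moment": the same for the moment, N m; "grip_width": finger opening in m; "grip_force": force on a finger pad.
Only numpy, scipy, OpenCV 4.12 (cv2) and the standard library are available. Lean on these libraries where they do the work, as an engineer would, in place of code of your own. Each camera call takes 0.05 s, during which the arm holds its last target. There are 200 camera calls.

## Working session

There is one attempt and no reset: what is moved stays moved. The work goes in short steps, Python scripts to look and compute and a tool call to move; the robot and the scene stay as the last step left them, time stands still between calls to the robot, and variables do not carry over. Pictures are saved under pics/ and viewed, at most 10 in all, crops included, and the job is handed in when it is done.

Besides the shell and the picture viewer there is one more tool, called after "Call:" by a JSON object that holds its "name" and its "arguments", one argument or row to a line. jog_arm: Moves the arm, as the interface text tells. Its arguments: {"type":"object","properties":{"motion":{"type":"array"},"squeeze":{"type":"number"}},"required":["motion"]}

```bash
mkdir -p pics; ls; python3 - <<'E'
from station import ctrl
import cv2,numpy as np
for n in("top","scene"):
    cv2.imwrite(f"pics/{n}0.png",ctrl.camera(n)[:,:,::-1])
    m=ctrl.camera_model(n);R=cv2.Rodrigues(np.array(m["rvec"]))[0];print(n,m["intrinsics"],(-R.T@np.array(m["tvec"]).ravel()).round(3))
print(ctrl.get_obs())
E
```

```text
pics
top [[414.58124994   0.         280.14263583]
 [  0.         414.58124994 211.96976951]
 [  0.           0.           1.        ]] [ 0.349 -0.129  1.204]
scene [[494.01787322   0.         277.61509852]
 [  0.         494.01787322 217.69462119]
 [  0.           0.           1.        ]] [1.424 0.238 1.492]
{'time_s': 0.1, 'qpos': array([ 1.26841264e+00,  3.00398978e-01,  1.52151791e+00,  8.55252410e-07,
        1.32067427e+00, -6.65781160e-02]), 'joint_vel': array([-0.00041369, -0.00149617, -0.00241801, -0.00126348, -0.00340958,
        0.00183701]), 'tau': array([ 1.25610241e-03, -5.32648838e+01, -3.53285909e+01,  7.09965988e-02,
        2.34872400e-02, -7.58294777e-05]), 'ee_pos': array([0.12840533, 0.53452511, 0.16505262]), 'eef_rot': array([-3.14059641e+00, -6.72561361e-05,  2.90578684e+00]), 'force': array([ 0.75708616, -0.84008729, -0.64513956]), 'moment': array([-0.04137333, -0.01251206, -0.03343019]), 'grip_force': 0.0, 'grip_width': 0.09399962031664302}
```

View pics/top0.png

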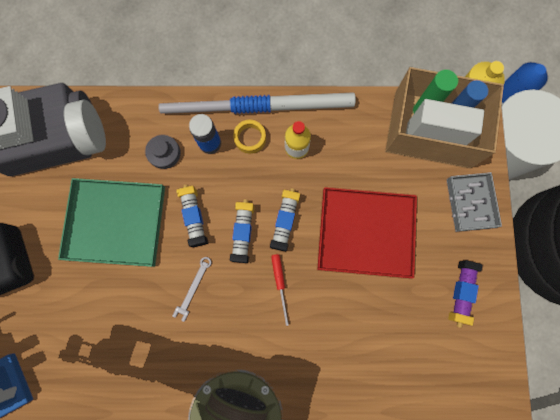

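View pics/scene0.png

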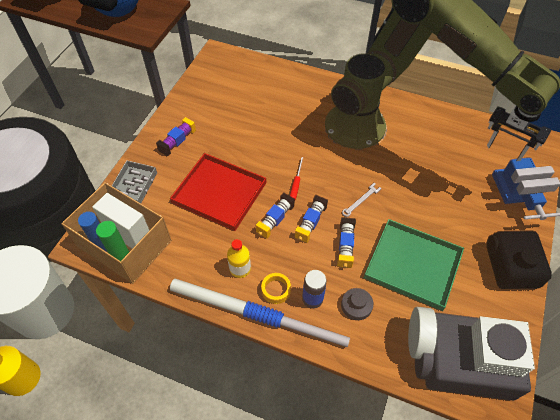

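The top view looks along +x upward. The candidates are three blue-collared, white/black-tubed canisters at about (193,218), (242,232) and (286,220), valve ends (yellow) up-image. The purple look-alike at (467,292) is excluded. The grease can (205,135) and the blue tube handle (250,104) aren't canisters. Green tray is at (112,222) and red tray at (368,232).

```bash
cat > h.py <<'E'
from station import ctrl
import cv2,numpy as np
def cam(n):
    m=ctrl.camera_model(n);return np.array(m["intrinsics"]),cv2.Rodrigues(np.array(m["rvec"]))[0],np.array(m["tvec"]).ravel()
def cast(n,p,z):
    K,R,t=cam(n);d=R.T@np.linalg.inv(K)@np.array([p[0],p[1],1.]);c=-R.T@t
    return (c+d*(z-c[2])/d[2])
def blobs(img,lo,hi,amin=30):
    h=cv2.cvtColor(img,cv2.COLOR_RGB2HSV);m=cv2.inRange(h,lo,hi)
    n,l,s,c=cv2.connectedComponentsWithStats(m)
    return [(c[i],s[i],(l==i).astype(np.uint8)) for i in range(1,n) if s[i][4]>=amin]
def show(n,img):
    # blue collars; yellow blocks; trays
    for nm,lo,hi,z,a in(("blue",(105,130,60),(122,255,255),.048,60),("yellow",(20,150,120),(32,255,255),.05,40),("green",(65,80,40),(88,255,255),.03,2500),("red",(0,150,60),(6,255,255),.03,2500)):
        for c,s,m in blobs(img,lo,hi,a):
            cs=cv2.findContours(m,0,2)[0];r=cv2.minAreaRect(max(cs,key=cv2.contourArea))
            if z==.03:
                B=np.array([cast(n,p,z)[:2] for p in cv2.boxPoints(r)])
                e=B[1]-B[0];f=B[2]-B[1];print(n,nm,B.round(3).tolist(),'mid',B.mean(0).round(3),np.hypot(*e).round(3),np.hypot(*f).round(3),np.degrees(np.arctan2(e[1],e[0])).round(1))
            else: print(n,nm,c.round(1),s[4],cast(n,c,z).round(3),[round(v,1) for v in r[1]])
E
python3 - <<'E'
from h import *
for n in("top","scene"):
    img=cv2.imread(f"pics/{n}0.png")[:,:,::-1].copy();show(n,img)
img=cv2.imread("pics/top0.png")
cv2.imwrite("pics/crop.png",cv2.resize(img[170:280,165:315],None,fx=5,fy=5,interpolation=cv2.INTER_CUBIC))
E
```

```text
top blue [525.1  79.1] 972 [ 0.971 -0.851  0.048] [28.2, 51.4]
top blue [472.1  94. ] 545 [ 0.923 -0.689  0.048] [19.8, 34.6]
top blue [250. 104.] 595 [ 0.89  -0.027  0.048] [16.0, 39.0]
top blue [209.6 143.6] 226 [0.765 0.089 0.048] [16.1, 22.8]
top blue [191.7 215.4] 285 [0.551 0.132 0.048] [18.3, 17.1]
top blue [284.9 219.6] 258 [ 0.541 -0.132  0.048] [15.5, 16.7]
top blue [241.6 231.8] 276 [ 0.505 -0.011  0.048] [16.3, 17.1]
top blue [465.3 291.4] 395 [ 0.345 -0.626  0.048] [22.7, 18.3]
top blue [ 12.5 384.1] 1124 [0.096 0.587 0.048] [62.0, 31.0]
top yellow [487.4  71.9] 585 [ 0.993 -0.739  0.05 ] [37.6, 20.4]
top yellow [249.2 135.4] 440 [ 0.79  -0.027  0.05 ] [31.1, 31.8]
top yellow [296.7 138.5] 392 [ 0.781 -0.166  0.05 ] [24.0, 24.0]
top yellow [185.  190.5] 138 [0.623 0.154 0.05 ] [8.2, 17.7]
top yellow [290.7 194.6] 137 [ 0.613 -0.149  0.05 ] [17.5, 8.7]
top yellow [243.8 205.7] 135 [ 0.58  -0.015  0.05 ] [8.0, 17.0]
top yellow [461.1 318.5] 202 [ 0.273 -0.608  0.05 ] [25.2, 8.6]
top green [[0.427, 0.508], [0.666, 0.515], [0.645, 0.222], [0.408, 0.225]] mid [0.536 0.368] 0.
[... 820 characters left out ...]
16.5, 7.2]
scene yellow [263.4 227. ] 85 [ 0.616 -0.144  0.05 ] [17.0, 7.3]
scene yellow [302.6 230.8] 76 [ 0.58  -0.014  0.05 ] [14.8, 5.1]
scene yellow [238.3 256.6] 358 [ 0.753 -0.176  0.05 ] [20.5, 22.0]
scene yellow [345.8 257.7] 83 [0.624 0.154 0.05 ] [14.3, 6.1]
scene yellow [240.5 275. ] 40 [ 0.812 -0.142  0.05 ] [5.1, 17.2]
scene yellow [275.  285.8] 295 [ 0.805 -0.024  0.05 ] [28.1, 26.9]
scene yellow [ 17.  371.7] 1561 [ 1.336 -0.614  0.05 ] [40.0, 49.0]
scene green [[0.647, 0.229], [0.424, 0.242], [0.452, 0.523], [0.665, 0.494]] mid [0.547 0.372] 0.224 0.283 176.8
scene red [[0.634, -0.508], [0.365, -0.549], [0.403, -0.219], [0.658, -0.204]] mid [ 0.515 -0.37 ] 0.272 0.332 -171.4
```

View pics/crop.png

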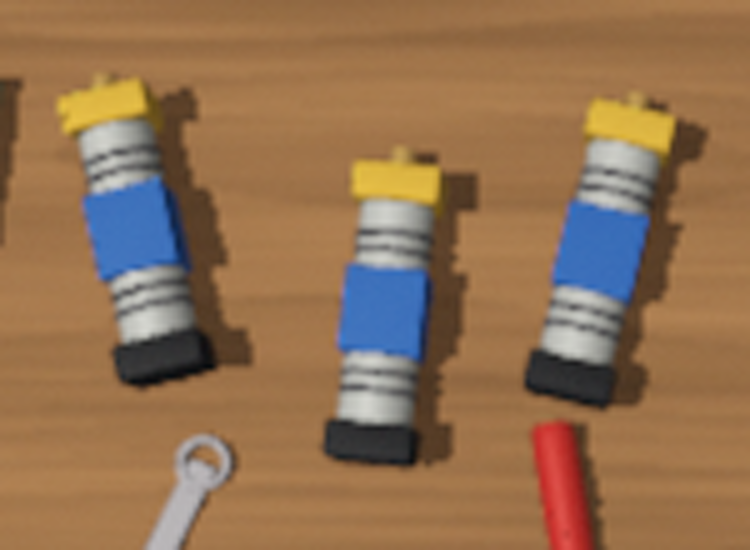

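The crop confirms three upright-collared canisters, with valve ends toward +x. Measured positions are L (0.551,0.133, yaw 15°), M (0.506,-0.009, -4°) and R (0.543,-0.129, -14°). The spacing, heights and reach agree across both views. I'll start with L, above the bench.

Call:
{"name": "jog_arm", "arguments": {
  "motion": [
    [-0.036,-0.021,0,0,0,0,1],
    [-0.036,-0.021,0,0,0,0,1],
    [-0.036,-0.021,0,0,0,0,1],
    [-0.036,-0.021,0,0,0,0,1],
    [-0.036,-0.021,0,0,0,0,1]
  ]
}}

```text
time_s: 0.6
ee_pos: [0.2798, 0.3892, 0.1654]
eef_rot: [-3.141, -0.0, 2.906]
force: [0.7, 0.7, -0.8]
grip_width: 0.094
grip_force: 0.0
```

Call:
{"name": "jog_arm", "arguments": {
  "motion": [
    [-0.036,-0.021,0,0,0,0,1],
    [-0.036,-0.021,0,0,0,0,1],
    [-0.036,-0.021,0,0,0,0,1],
    [-0.036,-0.021,0,0,0,0,1],
    [-0.036,-0.021,0,0,0,0,1]
  ]
}}

```text
time_s: 1.1
ee_pos: [0.4304, 0.245, 0.1654]
eef_rot: [-3.141, -0.0, 2.906]
force: [0.6, 0.9, -0.0]
grip_width: 0.0938
grip_force: 0.0
```

Call:
{"name": "jog_arm", "arguments": {
  "motion": [
    [-0.036,-0.021,0,0,0,0,1],
    [-0.036,-0.021,0,0,0,0,1],
    [-0.036,-0.021,0,0,0,0,1],
    [-0.036,-0.021,0,0,0,0,1]
  ]
}}

```text
time_s: 1.5
ee_pos: [0.5508, 0.1297, 0.1653]
eef_rot: [-3.141, -0.0, 2.906]
force: [-0.2, 0.9, 1.2]
grip_width: 0.094
grip_force: 0.0
```

Call:
{"name": "jog_arm", "arguments": {
  "motion": [
    [0,0,0,0,0,-0.12,0.7],
    [0,0,0,0,0,-0.12,0.7],
    [0,0,0,0,0,-0.12,0.7],
    [0,0,0,0,0,-0.12,0.7],
    [0,0,0,0,0,0,0.7]
  ]
}}

```text
time_s: 2.0
ee_pos: [0.5497, 0.1311, 0.1652]
eef_rot: [3.142, -0.001, -2.896]
force: [-0.4, 0.6, -0.7]
grip_width: 0.0801
grip_force: 0.0
```

```bash
cat >> h.py <<'E'
from scipy.spatial.transform import Rotation as Ro
def go(x,y,z,yaw):
    o=ctrl.get_obs();R=Ro.from_euler('xyz',o["eef_rot"]);T=Ro.from_euler('xyz',[np.pi,0,np.pi+np.radians(yaw)])
    d=np.array([x,y,z])-o["ee_pos"]
    print('t',o["time_s"],'pos',o["ee_pos"].round(3),'shift now-frame',R.inv().apply(d).round(3),'turn',(R.inv()*T).as_rotvec().round(3),'shift after turn',T.inv().apply(d).round(3))
def feel():
    o=ctrl.get_obs();R=Ro.from_euler('xyz',o["eef_rot"])
    print('t',o["time_s"],o["ee_pos"].round(3),'rpy',o["eef_rot"].round(3),'F',o["force"].round(2),'M',o["moment"].round(3),'Mtool',R.inv().apply(o["moment"]).round(3),'w',o["grip_width"].round(4),'gf',o["grip_force"].round(1))
E
python3 - <<'E'
from h import *
go(.551,.133,.010,15.3);feel()
cv2.imwrite("pics/top1.png",ctrl.camera("top")[:,:,::-1])
E
```

```text
t 2.0 pos [0.55  0.131 0.165] shift now-frame [-0.002  0.002  0.155] turn [ 0.    -0.001 -0.021] shift after turn [-0.002  0.002  0.155]Traceback (most recent call last):
  File "<stdin>", line 2, in <module>
  File "h.py", line 28, in feel
    print('t',o["time_s"],o["ee_pos"].round(3),'rpy',o["eef_rot"].round(3),'F',o["force"].round(2),'M',o["moment"].round(3),'Mtool',R.inv().apply(o["moment"]).round(3),'w',o["grip_width"].round(4),'gf',o["grip_force"].round(1))
                                                                                                                                                                            ^^^^^^^^^^^^^^^^^^^^^
AttributeError: 'float' object has no attribute 'round'
```

Call:
{"name": "jog_arm", "arguments": {
  "motion": [
    [-0.002,0.002,0.03,0,0,-0.02,0.7],
    [0,0,0.03,0,0,0,0.7],
    [0,0,0.03,0,0,0,0.7],
    [0,0,0.03,0,0,0,0.7],
    [0,0,0.02,0,0,0,0.7]
  ]
}}

```text
time_s: 2.5
ee_pos: [0.5503, 0.1335, 0.0233]
eef_rot: [3.141, -0.002, -2.881]
force: [-0.2, 0.4, 0.5]
grip_width: 0.08
grip_force: 0.0
```

Call:
{"name": "jog_arm", "arguments": {
  "motion": [
    [0,0,0.015,0,0,0,0.7],
    [0,0,0,0,0,0,0.7],
    [0,0,0,0,0,0,-1],
    [0,0,0,0,0,0,-1],
    [0,0,0,0,0,0,-1]
  ],
  "squeeze": 50
}}

```text
time_s: 3.0
ee_pos: [0.5519, 0.1337, 0.0116]
eef_rot: [-3.141, 0.002, -2.878]
force: [-1.2, -0.8, -0.3]
grip_width: 0.0591
grip_force: 0.0
```

Call:
{"name": "jog_arm", "arguments": {
  "motion": [
    [0,0,0,0,0,0,-1],
    [0,0,0,0,0,0,-1],
    [0,0,0,0,0,0,-1],
    [0,0,0,0,0,0,-1],
    [0,0,0,0,0,0,-1]
  ]
}}

```text
time_s: 3.5
ee_pos: [0.5513, 0.1336, 0.0106]
eef_rot: [-3.142, -0.0, -2.877]
force: [0.5, 0.4, 0.9]
grip_width: 0.0197
grip_force: 0.0
```

```bash
sed -i "s/o\[\"grip_width\"\].round(4)/round(o['grip_width'],4)/; s/o\[\"grip_force\"\].round(1)/round(o['grip_force'],1)/" h.py
python3 - <<'E'
from h import *
feel()
cv2.imwrite("pics/g1.png",ctrl.camera("scene")[:,:,::-1][140:300,240:440])
E
```

```text
t 3.5 [0.551 0.134 0.011] rpy [-3.142 -0.    -2.877] F [0.47 0.44 0.9 ] M [ 0.013  0.01  -0.006] Mtool [-0.015  0.006  0.006] w 0.0197 gf 0.0
```

View pics/g1.png

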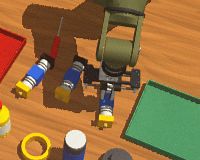

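The fingers closed to 20 mm with nothing felt. I'll enlarge both views before acting.

```bash
python3 - <<'E'
from h import *
a=ctrl.camera("scene")[:,:,::-1][150:280,260:420];b=ctrl.camera("top")[:,:,::-1][150:280,120:280]
cv2.imwrite("pics/g2.png",np.hstack([cv2.resize(a,(400,325),interpolation=2),cv2.resize(b,(400,325),interpolation=2)]))
for n in("scene","top"):
    K,R,t=cam(n);p=K@(R@np.array([.551,.134,.011])+t);print(n,(p/p[2]).round(0))
E
```

```text
scene [345. 244.   1.]
top [194. 218.   1.]
```

View pics/g2.png

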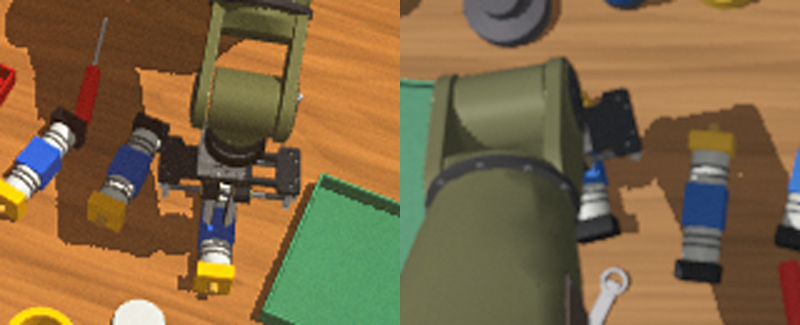

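```bash
python3 - <<'E'
from h import *
feel();o=ctrl.get_obs();print(ctrl.pinch_z,o["qpos"].round(3),o["tau"].round(1))
K,R,t=cam("scene")
def pj(p):
    q=K@(R@np.array(p)+t);return (q[:2]/q[2]).round(0)
for z in(.14,.166,.185,.22,.26): print(z,[pj([.128+s*.233*.047,.535+s*.972*.047,z]) for s in(-1,0,1)])
for z in(.01,.03,.05,.07): print(z,[pj([.551-s*.261*.01,.134+s*.965*.01,z]) for s in(-1,1)])
a=cv2.imread("pics/scene0.png")[80:200,440:560];b=ctrl.camera("scene")[:,:,::-1][195:275,310:390]
cv2.imwrite("pics/g3.png",np.hstack([cv2.resize(a,(400,400),interpolation=2),cv2.resize(b,(400,400),interpolation=2)]))
E
```

```text
t 3.65 [0.551 0.134 0.011] rpy [ 3.142 -0.    -2.877] F [0.58 0.3  0.19] M [-0.005  0.018 -0.006] Mtool [0.    0.018 0.006] w 0.0071 gf 0.0
0.0188 [ 0.173  0.51   1.615  0.     1.016 -1.662] [ -0.  -59.4 -29.9  -0.    0.1   0. ]
0.14 [array([483., 159.]), array([496., 165.]), array([509., 171.])]
0.166 [array([486., 154.]), array([499., 160.]), array([512., 166.])]
0.185 [array([488., 151.]), array([501., 157.]), array([514., 163.])]
0.22 [array([492., 144.]), array([505., 150.]), array([519., 156.])]
0.26 [array([496., 136.]), array([510., 142.]), array([524., 148.])]
0.01 [array([342., 244.]), array([348., 244.])]
0.03 [array([343., 241.]), array([349., 241.])]
0.05 [array([344., 238.]), array([350., 238.])]
0.07 [array([344., 235.]), array([350., 235.])]
```

View pics/g3.png

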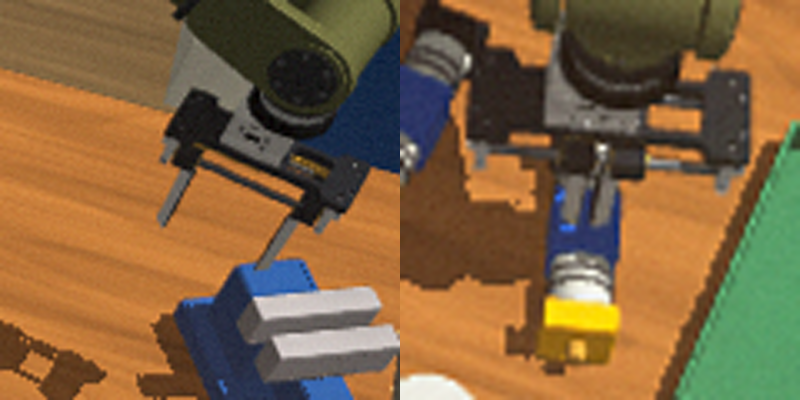

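The start-pose tips are at about (504,153), where the reported TCP would project to (499,160). The closed tips now sit at about (347,239), on top of the collar. Both show the true tips about 40 mm higher than reported. I'll open and go down in small steps, watching the force.

Call:
{"name": "jog_arm", "arguments": {
  "motion": [
    [0,0,0,0,0,0,0.7],
    [0,0,0,0,0,0,0.7],
    [0,0,0,0,0,0,0.7],
    [0,0,0,0,0,0,0.7],
    [0,0,0,0,0,0,0.7]
  ]
}}

```text
time_s: 4.2
ee_pos: [0.5513, 0.1336, 0.0105]
eef_rot: [3.142, -0.0, -2.877]
force: [0.2, 0.2, 0.3]
grip_width: 0.0399
grip_force: 0.0
```

Call:
{"name": "jog_arm", "arguments": {
  "motion": [
    [0,0,0,0,0,0,0.7],
    [0,0,0,0,0,0,0.7],
    [0,0,0,0,0,0,0.7],
    [0,0,0,0,0,0,0.7],
    [0,0,0,0,0,0,0.7]
  ]
}}

```text
time_s: 4.7
ee_pos: [0.5513, 0.1336, 0.0106]
eef_rot: [-3.142, 0.0, -2.877]
force: [-0.2, -0.0, -0.3]
grip_width: 0.0782
grip_force: 0.0
```

Call:
{"name": "jog_arm", "arguments": {
  "motion": [
    [0,0,0.008,0,0,0,0.7],
    [0,0,0.008,0,0,0,0.7],
    [0,0,0.008,0,0,0,0.7],
    [0,0,0.004,0,0,0,0.7],
    [0,0,0,0,0,0,0.7]
  ]
}}

```text
time_s: 5.2
ee_pos: [0.5509, 0.1335, -0.0184]
eef_rot: [3.141, -0.001, -2.877]
force: [-0.1, -0.4, -0.4]
grip_width: 0.08
grip_force: 0.0
```

```bash
python3 - <<'E'
from h import *
feel();
b=ctrl.camera("scene")[:,:,::-1][195:275,300:400]
cv2.imwrite("pics/g4.png",cv2.resize(b,(750,600),interpolation=2))
K,R,t=cam("scene")
def pj(p):
    q=K@(R@np.array(p)+t);return ((q[:2]/q[2]-[300,195])*7.5).round(0)
for z in(-.02,0,.01,.02,.03,.05): print(z,[pj([.551-s*.261*.04,.134+s*.965*.04,z]) for s in(-1,1)])
E
```

```text
t 5.2 [ 0.551  0.134 -0.018] rpy [ 3.141e+00 -1.000e-03 -2.877e+00] F [-0.1  -0.38 -0.37] M [-0.009 -0.033  0.003] Mtool [ 0.017 -0.03  -0.003] w 0.08 gf 0.0
-0.02 [array([246., 390.]), array([418., 407.])]
0 [array([250., 368.]), array([424., 386.])]
0.01 [array([252., 358.]), array([427., 376.])]
0.02 [array([254., 347.]), array([430., 365.])]
0.03 [array([257., 336.]), array([432., 354.])]
0.05 [array([261., 313.]), array([438., 332.])]
```

View pics/g4.png

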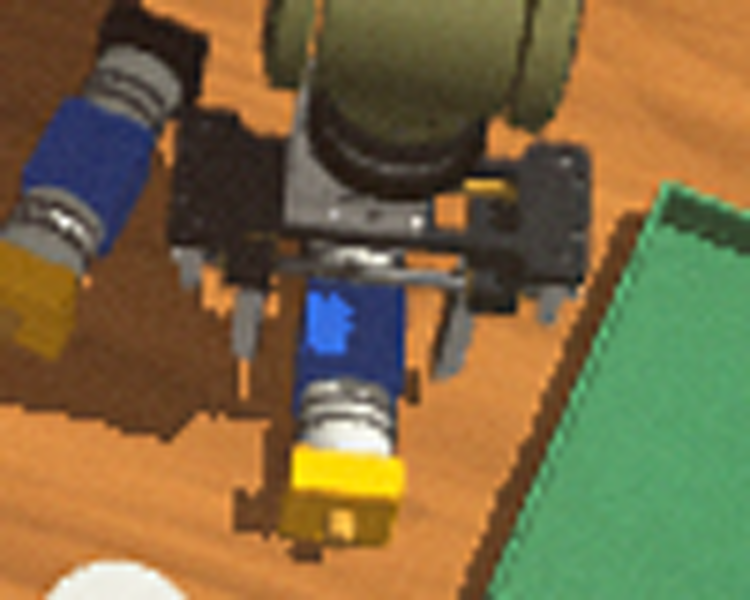

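The tips are now at about (243,355) and (450,375) in the crop, which is about z 0.015, straddling the collar. I'll go slightly lower and grip, using a z offset of about +0.035 from here on.

Call:
{"name": "jog_arm", "arguments": {
  "motion": [
    [0,0,0.005,0,0,0,0.7],
    [0,0,0,0,0,0,-1],
    [0,0,0,0,0,0,-1],
    [0,0,0,0,0,0,-1],
    [0,0,0,0,0,0,-1]
  ],
  "squeeze": 50
}}

```text
time_s: 5.75
ee_pos: [0.5514, 0.1336, -0.0223]
eef_rot: [-3.142, 0.0, -2.877]
force: [-0.2, -0.0, 1.1]
grip_width: 0.0517
grip_force: 0.0
```

Call:
{"name": "jog_arm", "arguments": {
  "motion": [
    [0,0,0,0,0,0,-1],
    [0,0,0,0,0,0,-1],
    [0,0,0,0,0,0,-1],
    [0,0,0,0,0,0,-1]
  ]
}}

```text
time_s: 6.15
ee_pos: [0.5513, 0.1339, -0.0223]
eef_rot: [3.141, 0.0, -2.877]
force: [-3.0, 5.4, 3.5]
grip_width: 0.0457
grip_force: 50.0
```

```bash
python3 -c "
from h import *
feel()"
```

```text
t 6.15 [ 0.551  0.134 -0.022] rpy [ 3.141  0.    -2.877] F [-2.98  5.39  3.46] M [ 0.982  0.389 -0.195] Mtool [-1.049  0.119  0.195] w 0.0457 gf 50.0
```

Call:
{"name": "jog_arm", "arguments": {
  "motion": [
    [0,0,-0.02,0,0,0,-1],
    [0,0,-0.04,0,0,0,-1],
    [0,0,-0.05,0,0,0,-1],
    [0,0,-0.05,0,0,0,-1],
    [0,0,-0.03,0,0,0,-1]
  ]
}}

```text
time_s: 6.65
ee_pos: [0.5517, 0.1332, 0.1707]
eef_rot: [-3.141, 0.002, -2.877]
force: [0.7, 0.5, -7.3]
grip_width: 0.0456
grip_force: 50.0
```

Call:
{"name": "jog_arm", "arguments": {
  "motion": [
    [0,0,0,0,0,0,-1],
    [0,0,0,0,0,0,-1],
    [0,0,0,0,0,0,-1]
  ]
}}

```text
time_s: 6.95
ee_pos: [0.5501, 0.1332, 0.1646]
eef_rot: [3.141, -0.005, -2.877]
force: [0.4, 0.2, -7.6]
grip_width: 0.0456
grip_force: 50.0
```

```bash
python3 -c "
from h import *
feel()"
```

```text
t 6.95 [0.55  0.133 0.165] rpy [ 3.141 -0.005 -2.877] F [ 0.43  0.18 -7.6 ] M [-0.023  0.054 -0.02 ] Mtool [0.008 0.058 0.02 ] w 0.0456 gf 50.0
```

Call:
{"name": "jog_arm", "arguments": {
  "motion": [
    [0,0,0,0,-0.11,0,-1],
    [0,0,0,0,-0.11,0,-1],
    [0,0,0,0,-0.11,0,-1],
    [0,0,0,0,-0.11,0,-1],
    [0,0,0,0,-0.11,0,-1]
  ]
}}

```text
time_s: 7.45
ee_pos: [0.55, 0.1332, 0.1654]
eef_rot: [-3.141, 0.55, -2.878]
force: [0.5, 0.6, -8.1]
grip_width: 0.0456
grip_force: 50.0
```

Call:
{"name": "jog_arm", "arguments": {
  "motion": [
    [0,0,0,0,0,0,-1],
    [0,0,0,0,0,0,-1],
    [0,0,0,0,0,0,-1],
    [0,0,0,0,0,0,-1],
    [0,0,0,0,0,0,-1]
  ]
}}

```text
time_s: 7.95
ee_pos: [0.5516, 0.1337, 0.1674]
eef_rot: [3.142, 0.549, -2.877]
force: [1.1, -0.2, -7.0]
grip_width: 0.0457
grip_force: 50.0
```

Call:
{"name": "jog_arm", "arguments": {
  "motion": [
    [0,0,0,0,0,0,-1],
    [0,0,0,0,0,0,-1],
    [0,0,0,0,0,0,-1]
  ]
}}

```text
time_s: 8.25
ee_pos: [0.5513, 0.1336, 0.1675]
eef_rot: [3.142, 0.55, -2.877]
force: [-0.1, -0.3, -6.7]
grip_width: 0.0456
grip_force: 50.0
```

```bash
python3 -c "
from h import *
feel()"
```

```text
t 8.25 [0.551 0.134 0.168] rpy [ 3.142  0.55  -2.877] F [-0.1  -0.26 -6.7 ] M [-0.191  0.949  0.011] Mtool [-0.06   0.966  0.024] w 0.0456 gf 50.0
```

Call:
{"name": "jog_arm", "arguments": {
  "motion": [
    [0,0,0,0,0.11,0,-1],
    [0,0,0,0,0.11,0,-1],
    [0,0,0,0,0.11,0,-1],
    [0,0,0,0,0.11,0,-1],
    [0,0,0,0,0.11,0,-1]
  ]
}}

```text
time_s: 8.75
ee_pos: [0.5518, 0.1337, 0.1682]
eef_rot: [-3.141, -0.002, -2.878]
force: [-0.3, 0.2, -7.3]
grip_width: 0.0458
grip_force: 50.0
```

Call:
{"name": "jog_arm", "arguments": {
  "motion": [
    [0,0,0,0,0,0,-1],
    [0,0,0,0,0,0,-1],
    [0,0,0,0,0,0,-1]
  ]
}}

```text
time_s: 9.05
ee_pos: [0.5511, 0.1336, 0.1676]
eef_rot: [3.142, 0.002, -2.877]
force: [-0.1, 0.7, -7.3]
grip_width: 0.0459
grip_force: 50.0
```

```bash
python3 -c "
from h import *
feel()"
```

```text
t 9.05 [0.551 0.134 0.168] rpy [ 3.142e+00  2.000e-03 -2.877e+00] F [-0.15  0.71 -7.29] M [0.007 0.085 0.046] Mtool [-0.029  0.081 -0.046] w 0.0459 gf 50.0
```

Call:
{"name": "jog_arm", "arguments": {
  "motion": [
    [0,0,0,0,0.11,0,-1],
    [0,0,0,0,0.11,0,-1],
    [0,0,0,0,0.11,0,-1],
    [0,0,0,0,0.11,0,-1],
    [0,0,0,0,0.11,0,-1]
  ]
}}

```text
time_s: 9.55
ee_pos: [0.5517, 0.1336, 0.1685]
eef_rot: [-3.142, -0.55, -2.877]
force: [-0.1, -0.1, -6.7]
grip_width: 0.0455
grip_force: 50.0
```

Call:
{"name": "jog_arm", "arguments": {
  "motion": [
    [0,0,0,0,0,0,-1],
    [0,0,0,0,0,0,-1],
    [0,0,0,0,0,0,-1],
    [0,0,0,0,0,0,-1],
    [0,0,0,0,0,0,-1]
  ]
}}

```text
time_s: 10.05
ee_pos: [0.5513, 0.1336, 0.1687]
eef_rot: [-3.141, -0.547, -2.877]
force: [-1.1, 0.0, -6.8]
grip_width: 0.0455
grip_force: 50.0
```

Call:
{"name": "jog_arm", "arguments": {
  "motion": [
    [0,0,0,0,0,0,-1],
    [0,0,0,0,0,0,-1],
    [0,0,0,0,0,0,-1]
  ]
}}

```text
time_s: 10.35
ee_pos: [0.5513, 0.1336, 0.1676]
eef_rot: [3.142, -0.55, -2.877]
force: [1.0, -0.7, -6.9]
grip_width: 0.0457
grip_force: 50.0
```

```bash
python3 -c "
from h import *
feel()"
```

```text
t 10.35 [0.551 0.134 0.168] rpy [ 3.142 -0.55  -2.877] F [ 1.   -0.74 -6.91] M [ 0.235 -0.851  0.01 ] Mtool [ 0.001 -0.883 -0.011] w 0.0457 gf 50.0
```

Call:
{"name": "jog_arm", "arguments": {
  "motion": [
    [0,0,0,0,-0.11,0,-1],
    [0,0,0,0,-0.11,0,-1],
    [0,0,0,0,-0.11,0,-1],
    [0,0,0,0,-0.11,0,-1],
    [0,0,0,0,-0.11,0,-1]
  ]
}}

```text
time_s: 10.85
ee_pos: [0.5511, 0.1335, 0.168]
eef_rot: [-3.141, 0.004, -2.877]
force: [1.3, 0.7, -7.7]
grip_width: 0.046
grip_force: 50.0
```

Call:
{"name": "jog_arm", "arguments": {
  "motion": [
    [0,0,0,0,0,0,-1],
    [0,0,0,0,0,0,-1],
    [0,0,0,0,0,0,-1]
  ]
}}

```text
time_s: 11.15
ee_pos: [0.5517, 0.1336, 0.1674]
eef_rot: [-3.142, -0.002, -2.877]
force: [0.4, -0.1, -7.8]
grip_width: 0.0457
grip_force: 50.0
```

```bash
python3 -c "
from h import *
feel();go(.54,.445,.17,0);go(.512,-.37,.17,-5)"
```

```text
t 11.15 [0.552 0.134 0.167] rpy [-3.142e+00 -2.000e-03 -2.877e+00] F [ 0.39 -0.09 -7.8 ] M [-0.015  0.035 -0.007] Mtool [0.005 0.038 0.007] w 0.0457 gf 50.0
t 11.15 pos [0.552 0.134 0.167] shift now-frame [-0.07   0.304 -0.003] turn [-0.    -0.002  0.264] shift after turn [ 0.012  0.311 -0.003]
t 11.15 pos [0.552 0.134 0.167] shift now-frame [ 0.17  -0.476 -0.002] turn [-0.    -0.002  0.351] shift after turn [-0.004 -0.505 -0.003]
```

L sums as sound: the level moments are 0.058, 0.081 and 0.038, so hardly any change. It goes to the green tray, along tray x at y≈+70 mm.

Call:
{"name": "jog_arm", "arguments": {
  "motion": [
    [0,0,0,0,0,0.13,-1],
    [0,0,0,0,0,0.13,-1],
    [0.002,0.04,0,0,0,0,-1],
    [0.002,0.04,0,0,0,0,-1],
    [0.002,0.04,0,0,0,0,-1]
  ]
}}

```text
time_s: 11.65
ee_pos: [0.545, 0.255, 0.1669]
eef_rot: [-3.141, -0.002, -3.138]
force: [0.0, 1.0, -5.4]
grip_width: 0.0455
grip_force: 50.0
```

Call:
{"name": "jog_arm", "arguments": {
  "motion": [
    [0.002,0.04,0,0,0,0,-1],
    [0.002,0.04,0,0,0,0,-1],
    [0.002,0.04,0,0,0,0,-1],
    [0.002,0.04,0,0,0,0,-1],
    [0.002,0.026,0,0,0,0,-1]
  ]
}}

```text
time_s: 12.15
ee_pos: [0.5334, 0.4423, 0.166]
eef_rot: [-3.14, -0.002, -3.136]
force: [0.9, -0.2, -7.4]
grip_width: 0.0456
grip_force: 50.0
```

Call:
{"name": "jog_arm", "arguments": {
  "motion": [
    [0,0,0.03,0,0,0,-1],
    [0,0,0.04,0,0,0,-1],
    [0,0,0.04,0,0,0,-1],
    [0,0,0.02,0,0,0,-1],
    [0,0,0,0,0,0,-1]
  ]
}}

```text
time_s: 12.65
ee_pos: [0.5324, 0.4384, 0.0326]
eef_rot: [-3.136, -0.007, -3.137]
force: [-0.3, -0.9, -7.4]
grip_width: 0.0464
grip_force: 50.0
```

```bash
python3 -c "
from h import *
feel();go(.535,.44,-.012,-1)"
```

```text
t 12.65 [0.532 0.438 0.033] rpy [-3.136 -0.007 -3.137] F [-0.3  -0.89 -7.43] M [0.041 0.05  0.04 ] Mtool [-0.041  0.05  -0.041] w 0.0464 gf 50.0
t 12.65 pos [0.532 0.438 0.033] shift now-frame [-0.003  0.002  0.045] turn [-0.005 -0.007  0.022] shift after turn [-0.003  0.002  0.045]
```

Call:
{"name": "jog_arm", "arguments": {
  "motion": [
    [0,0,0.012,0,0,0,-1],
    [0,0,0.012,0,0,0,-1],
    [0,0,0.01,0,0,0,-1],
    [0,0,0.006,0,0,0,-1],
    [0,0,0,0,0,0,-1]
  ]
}}

```text
time_s: 13.15
ee_pos: [0.5337, 0.4392, -0.0034]
eef_rot: [-3.141, -0.001, -3.137]
force: [-0.7, -0.2, -7.0]
grip_width: 0.0459
grip_force: 50.0
```

Call:
{"name": "jog_arm", "arguments": {
  "motion": [
    [0,0,0.003,0,0,0,-1],
    [0,0,0.002,0,0,0,-1],
    [0,0,0,0,0,0,-1],
    [0,0,0,0,0,0,-1]
  ]
}}

```text
time_s: 13.55
ee_pos: [0.5341, 0.4396, -0.0072]
eef_rot: [3.141, 0.0, -3.137]
force: [-0.6, 0.3, -7.9]
grip_width: 0.0458
grip_force: 50.0
```

Call:
{"name": "jog_arm", "arguments": {
  "motion": [
    [0,0,0.003,0,0,0,-1],
    [0,0,0.002,0,0,0,-1],
    [0,0,0,0,0,0,-1]
  ]
}}

```text
time_s: 13.85
ee_pos: [0.5338, 0.4394, -0.013]
eef_rot: [-3.141, -0.001, -3.137]
force: [0.3, -0.3, -7.5]
grip_width: 0.0457
grip_force: 50.0
```

Call:
{"name": "jog_arm", "arguments": {
  "motion": [
    [0,0,0.002,0,0,0,-1],
    [0,0,0,0,0,0,-1],
    [0,0,0,0,0,0,-1]
  ]
}}

```text
time_s: 14.15
ee_pos: [0.534, 0.4395, -0.0145]
eef_rot: [-3.142, -0.0, -3.137]
force: [0.6, 0.6, -8.1]
grip_width: 0.0456
grip_force: 50.0
```

Call:
{"name": "jog_arm", "arguments": {
  "motion": [
    [0,0,0.001,0,0,0,-1],
    [0,0,0,0,0,0,-1],
    [0,0,0,0,0,0,-1]
  ]
}}

```text
time_s: 14.45
ee_pos: [0.534, 0.4395, -0.0155]
eef_rot: [-3.142, -0.0, -3.137]
force: [0.6, 0.1, -7.9]
grip_width: 0.0455
grip_force: 50.0
```

Call:
{"name": "jog_arm", "arguments": {
  "motion": [
    [0,0,0.0015,0,0,0,-1],
    [0,0,0,0,0,0,-1],
    [0,0,0,0,0,0,-1]
  ]
}}

```text
time_s: 14.75
ee_pos: [0.534, 0.4395, -0.017]
eef_rot: [-3.142, -0.0, -3.137]
force: [0.5, 0.8, -7.3]
grip_width: 0.0454
grip_force: 50.0
```

Call:
{"name": "jog_arm", "arguments": {
  "motion": [
    [0,0,0.0015,0,0,0,-1],
    [0,0,0,0,0,0,-1]
  ]
}}

```text
time_s: 14.95
ee_pos: [0.5341, 0.4396, -0.0173]
eef_rot: [3.141, 0.0, -3.137]
force: [-5.3, -2.2, 3.7]
grip_width: 0.0457
grip_force: 50.0
```

```bash
python3 -c "
from h import *
feel()"
```

```text
t 14.95 [ 0.534  0.44  -0.017] rpy [ 3.141  0.    -3.137] F [-5.34 -2.2   3.7 ] M [-0.693  0.842 -0.023] Mtool [0.69  0.845 0.023] w 0.0457 gf 50.0
```

Contact at -0.017, exactly as expected for the tray floor. I'll release, rise, and go to R.

Call:
{"name": "jog_arm", "arguments": {
  "motion": [
    [0,0,0,0,0,0,0.45],
    [0,0,0,0,0,0,0.45],
    [0,0,0,0,0,0,0.45],
    [0,0,0,0,0,0,0.45],
    [0,0,-0.02,0,0,0,0.45]
  ]
}}

```text
time_s: 15.45
ee_pos: [0.5328, 0.4386, -0.0009]
eef_rot: [-3.139, -0.004, -3.137]
force: [1.5, 0.1, -0.9]
grip_width: 0.0683
grip_force: 0.0
```

Call:
{"name": "jog_arm", "arguments": {
  "motion": [
    [0,0,-0.03,0,0,0,0.45],
    [0,0,-0.04,0,0,0,0.45],
    [0,0,-0.04,0,0,0,0.45],
    [0,0,0,0,0,0,0.45]
  ]
}}

```text
time_s: 15.85
ee_pos: [0.5361, 0.4411, 0.1184]
eef_rot: [3.136, 0.008, -3.137]
force: [0.6, 0.6, 0.4]
grip_width: 0.0681
grip_force: 0.0
```

```bash
python3 -c "
from h import *
go(.543,-.129,-.022,-14)"
```

```text
t 15.85 pos [0.536 0.441 0.118] shift now-frame [-0.003 -0.571  0.137] turn [0.007 0.007 0.249] shift after turn [-0.145 -0.551  0.14 ]
```

Call:
{"name": "jog_arm", "arguments": {
  "motion": [
    [0,-0.041,0,0,0,0,0.7],
    [0,-0.041,0,0,0,0,0.7],
    [0,-0.041,0,0,0,0,0.7],
    [0,-0.041,0,0,0,0,0.7],
    [0,-0.041,0,0,0,0,0.7]
  ]
}}

```text
time_s: 16.35
ee_pos: [0.5345, 0.2329, 0.1111]
eef_rot: [-3.142, -0.0, -3.137]
force: [1.9, -0.2, -0.0]
grip_width: 0.08
grip_force: 0.0
```

Call:
{"name": "jog_arm", "arguments": {
  "motion": [
    [0,-0.041,0,0,0,0,0.7],
    [0,-0.041,0,0,0,0,0.7],
    [0,-0.041,0,0,0,0,0.7],
    [0,-0.041,0,0,0,0,0.7],
    [0,-0.041,0,0,0,0,0.7]
  ]
}}

```text
time_s: 16.85
ee_pos: [0.5354, 0.0279, 0.1113]
eef_rot: [3.142, -0.0, -3.137]
force: [0.8, -0.1, -0.1]
grip_width: 0.0798
grip_force: 0.0
```

Call:
{"name": "jog_arm", "arguments": {
  "motion": [
    [0,-0.041,0,0,0,0,0.7],
    [0,-0.041,0,0,0,0,0.7],
    [0,-0.041,0,0,0,0,0.7],
    [0,-0.038,0,0,0,0,0.7]
  ]
}}

```text
time_s: 17.25
ee_pos: [0.5361, -0.1333, 0.1112]
eef_rot: [-3.142, -0.0, -3.138]
force: [0.5, 1.3, 0.4]
grip_width: 0.08
grip_force: 0.0
```

Call:
{"name": "jog_arm", "arguments": {
  "motion": [
    [0,0,0,0,0,0.125,0.7],
    [0,0,0,0,0,0.125,0.7],
    [0,0,0,0,0,0,0.7],
    [0,0,0,0,0,0,0.7]
  ]
}}

```text
time_s: 17.65
ee_pos: [0.5364, -0.1313, 0.1113]
eef_rot: [3.142, -0.0, 2.9]
force: [-0.4, 0.3, 0.2]
grip_width: 0.0801
grip_force: 0.0
```

```bash
python3 -c "
from h import *
go(.543,-.129,-.022,-14)"
```

```text
t 17.65 pos [ 0.536 -0.131  0.111] shift now-frame [-0.006  0.004  0.133] turn [ 0.    -0.     0.002] shift after turn [-0.006  0.004  0.133]
```

Descend (0.133 total), grip, lift, and run the same tilt test.

Call:
{"name": "jog_arm", "arguments": {
  "motion": [
    [-0.006,0.004,0.02,0,0,0,0.7],
    [0,0,0.03,0,0,0,0.7],
    [0,0,0.03,0,0,0,0.7],
    [0,0,0.025,0,0,0,0.7],
    [0,0,0.02,0,0,0,0.7]
  ]
}}

```text
time_s: 18.15
ee_pos: [0.5427, -0.1286, -0.0151]
eef_rot: [3.142, -0.001, 2.9]
force: [-0.2, -0.2, 0.5]
grip_width: 0.0803
grip_force: 0.0
```

Call:
{"name": "jog_arm", "arguments": {
  "motion": [
    [0,0,0.008,0,0,0,0.7],
    [0,0,0,0,0,0,0.7],
    [0,0,0,0,0,0,-1],
    [0,0,0,0,0,0,-1],
    [0,0,0,0,0,0,-1]
  ],
  "squeeze": 50
}}

```text
time_s: 18.65
ee_pos: [0.5437, -0.1292, -0.0206]
eef_rot: [-3.141, 0.001, 2.896]
force: [-0.3, -1.2, -0.1]
grip_width: 0.0593
grip_force: 0.0
```

Call:
{"name": "jog_arm", "arguments": {
  "motion": [
    [0,0,0,0,0,0,-1],
    [0,0,0,0,0,0,-1],
    [0,0,0,0,0,0,-1],
    [0,0,0,0,0,0,-1]
  ]
}}

```text
time_s: 19.05
ee_pos: [0.5434, -0.1296, -0.0209]
eef_rot: [-3.141, 0.001, 2.896]
force: [-1.9, -4.1, 5.9]
grip_width: 0.046
grip_force: 50.0
```

Call:
{"name": "jog_arm", "arguments": {
  "motion": [
    [0,0,-0.02,0,0,0,-1],
    [0,0,-0.04,0,0,0,-1],
    [0,0,-0.05,0,0,0,-1],
    [0,0,-0.05,0,0,0,-1],
    [0,0,-0.03,0,0,0,-1]
  ]
}}

```text
time_s: 19.55
ee_pos: [0.5435, -0.1289, 0.1716]
eef_rot: [3.141, 0.002, 2.896]
force: [0.6, -0.2, -7.4]
grip_width: 0.0458
grip_force: 49.9
```

Call:
{"name": "jog_arm", "arguments": {
  "motion": [
    [0,0,0,0,0,0,-1],
    [0,0,0,0,0,0,-1],
    [0,0,0,0,0,0,-1]
  ]
}}

```text
time_s: 19.85
ee_pos: [0.5421, -0.1286, 0.1656]
eef_rot: [3.141, -0.005, 2.896]
force: [-0.8, -0.0, -8.1]
grip_width: 0.0462
grip_force: 49.9
```

```bash
python3 -c "
from h import *
feel()"
```

```text
t 19.85 [ 0.542 -0.129  0.166] rpy [ 3.141 -0.005  2.896] F [-0.81 -0.03 -8.08] M [0.028 0.096 0.013] Mtool [-0.004  0.1   -0.013] w 0.0462 gf 49.9
```

Call:
{"name": "jog_arm", "arguments": {
  "motion": [
    [0,0,0,0,-0.11,0,-1],
    [0,0,0,0,-0.11,0,-1],
    [0,0,0,0,-0.11,0,-1],
    [0,0,0,0,-0.11,0,-1],
    [0,0,0,0,-0.11,0,-1]
  ]
}}

```text
time_s: 20.35
ee_pos: [0.5421, -0.1287, 0.1666]
eef_rot: [3.141, 0.551, 2.895]
force: [0.9, 0.2, -6.3]
grip_width: 0.0459
grip_force: 49.9
```

Call:
{"name": "jog_arm", "arguments": {
  "motion": [
    [0,0,0,0,0,0,-1],
    [0,0,0,0,0,0,-1],
    [0,0,0,0,0,0,-1],
    [0,0,0,0,0,0,-1],
    [0,0,0,0,0,0,-1]
  ]
}}

```text
time_s: 20.85
ee_pos: [0.5436, -0.1291, 0.1685]
eef_rot: [3.142, 0.549, 2.896]
force: [0.1, 0.3, -7.0]
grip_width: 0.0459
grip_force: 50.0
```

Call:
{"name": "jog_arm", "arguments": {
  "motion": [
    [0,0,0,0,0,0,-1],
    [0,0,0,0,0,0,-1],
    [0,0,0,0,0,0,-1]
  ]
}}

```text
time_s: 21.15
ee_pos: [0.5432, -0.1291, 0.1685]
eef_rot: [-3.142, 0.55, 2.896]
force: [-0.7, 0.2, -6.4]
grip_width: 0.0458
grip_force: 50.0
```

```bash
python3 -c "
from h import *
feel()"
```

```text
t 21.15 [ 0.543 -0.129  0.169] rpy [-3.142  0.55   2.896] F [-0.7   0.17 -6.44] M [0.159 0.77  0.048] Mtool [ 0.003  0.786 -0.058] w 0.0458 gf 50.0
```

Call:
{"name": "jog_arm", "arguments": {
  "motion": [
    [0,0,0,0,0.11,0,-1],
    [0,0,0,0,0.11,0,-1],
    [0,0,0,0,0.11,0,-1],
    [0,0,0,0,0.11,0,-1],
    [0,0,0,0,0.11,0,-1]
  ]
}}

```text
time_s: 21.65
ee_pos: [0.5437, -0.1292, 0.1693]
eef_rot: [-3.141, -0.002, 2.896]
force: [-0.0, -0.4, -8.3]
grip_width: 0.0457
grip_force: 50.0
```

Call:
{"name": "jog_arm", "arguments": {
  "motion": [
    [0,0,0,0,0,0,-1],
    [0,0,0,0,0,0,-1],
    [0,0,0,0,0,0,-1]
  ]
}}

```text
time_s: 21.95
ee_pos: [0.543, -0.129, 0.1686]
eef_rot: [3.142, 0.002, 2.896]
force: [-0.1, 0.7, -6.4]
grip_width: 0.0457
grip_force: 50.0
```

```bash
python3 -c "
from h import *
feel()"
```

```text
t 21.95 [ 0.543 -0.129  0.169] rpy [3.142e+00 2.000e-03 2.896e+00] F [-0.15  0.75 -6.37] M [-0.004 -0.174  0.023] Mtool [-0.038 -0.17  -0.023] w 0.0457 gf 50.0
```

Call:
{"name": "jog_arm", "arguments": {
  "motion": [
    [0,0,0,0,0.11,0,-1],
    [0,0,0,0,0.11,0,-1],
    [0,0,0,0,0.11,0,-1],
    [0,0,0,0,0.11,0,-1],
    [0,0,0,0,0.11,0,-1]
  ]
}}

```text
time_s: 22.45
ee_pos: [0.5435, -0.1291, 0.1695]
eef_rot: [-3.142, -0.55, 2.896]
force: [0.1, 0.7, -6.9]
grip_width: 0.0451
grip_force: 50.0
```

Call:
{"name": "jog_arm", "arguments": {
  "motion": [
    [0,0,0,0,0,0,-1],
    [0,0,0,0,0,0,-1],
    [0,0,0,0,0,0,-1],
    [0,0,0,0,0,0,-1],
    [0,0,0,0,0,0,-1]
  ]
}}

```text
time_s: 22.95
ee_pos: [0.5432, -0.129, 0.1697]
eef_rot: [-3.142, -0.547, 2.896]
force: [0.4, -0.2, -7.7]
grip_width: 0.0457
grip_force: 50.0
```

Call:
{"name": "jog_arm", "arguments": {
  "motion": [
    [0,0,0,0,0,0,-1],
    [0,0,0,0,0,0,-1],
    [0,0,0,0,0,0,-1]
  ]
}}

```text
time_s: 23.25
ee_pos: [0.5432, -0.1291, 0.1686]
eef_rot: [3.142, -0.55, 2.896]
force: [0.3, -0.2, -6.7]
grip_width: 0.0457
grip_force: 50.0
```

```bash
python3 -c "
from h import *
feel()"
```

```text
t 23.25 [ 0.543 -0.129  0.169] rpy [ 3.142 -0.55   2.896] F [ 0.28 -0.24 -6.72] M [-0.198 -0.755  0.012] Mtool [ 0.013 -0.78  -0.005] w 0.0457 gf 50.0
```

Call:
{"name": "jog_arm", "arguments": {
  "motion": [
    [0,0,0,0,-0.11,0,-1],
    [0,0,0,0,-0.11,0,-1],
    [0,0,0,0,-0.11,0,-1],
    [0,0,0,0,-0.11,0,-1],
    [0,0,0,0,-0.11,0,-1]
  ]
}}

```text
time_s: 23.75
ee_pos: [0.543, -0.129, 0.169]
eef_rot: [-3.142, 0.004, 2.896]
force: [1.0, -0.5, -6.9]
grip_width: 0.0458
grip_force: 50.0
```

Call:
{"name": "jog_arm", "arguments": {
  "motion": [
    [0,0,0,0,0,0,-1],
    [0,0,0,0,0,0,-1],
    [0,0,0,0,0,0,-1]
  ]
}}

```text
time_s: 24.05
ee_pos: [0.5435, -0.1292, 0.1684]
eef_rot: [-3.142, -0.002, 2.896]
force: [0.3, -0.7, -7.2]
grip_width: 0.046
grip_force: 50.0
```

```bash
python3 -c "
from h import *
feel();go(.535,.36,.17,-1);go(.507,-.44,.17,-5)"
```

```text
t 24.05 [ 0.544 -0.129  0.168] rpy [-3.142e+00 -2.000e-03  2.896e+00] F [ 0.28 -0.73 -7.18] M [-0.003  0.076 -0.001] Mtool [0.022 0.073 0.001] w 0.046 gf 50.0
t 24.05 pos [ 0.544 -0.129  0.168] shift now-frame [ 0.127  0.472 -0.001] turn [ 0.    -0.002 -0.228] shift after turn [ 0.017  0.489 -0.002]
t 24.05 pos [ 0.544 -0.129  0.168] shift now-frame [-0.04  -0.31  -0.002] turn [ 0.    -0.002 -0.159] shift after turn [ 0.009 -0.313 -0.002]
```

R shifts: the level moments are 0.100, then -0.170, then 0.073. It goes to the red tray.

Call:
{"name": "jog_arm", "arguments": {
  "motion": [
    [0,0,0,0,0,-0.08,-1],
    [0,0,0,0,0,-0.08,-1],
    [0.001,-0.039,0,0,0,0,-1],
    [0.001,-0.039,0,0,0,0,-1],
    [0.001,-0.039,0,0,0,0,-1]
  ]
}}

```text
time_s: 24.55
ee_pos: [0.5303, -0.2468, 0.168]
eef_rot: [3.141, -0.002, 3.057]
force: [0.2, -0.2, -6.4]
grip_width: 0.0454
grip_force: 50.0
```

Call:
{"name": "jog_arm", "arguments": {
  "motion": [
    [0.001,-0.039,0,0,0,0,-1],
    [0.001,-0.039,0,0,0,0,-1],
    [0.001,-0.039,0,0,0,0,-1],
    [0.001,-0.039,0,0,0,0,-1],
    [0.001,-0.039,0,0,0,0,-1]
  ]
}}

```text
time_s: 25.05
ee_pos: [0.5083, -0.441, 0.1674]
eef_rot: [3.14, -0.002, 3.056]
force: [0.5, -0.3, -7.0]
grip_width: 0.0459
grip_force: 50.0
```

Call:
{"name": "jog_arm", "arguments": {
  "motion": [
    [0,0,0.03,0,0,0,-1],
    [0,0,0.04,0,0,0,-1],
    [0,0,0.04,0,0,0,-1],
    [0,0,0.02,0,0,0,-1],
    [0,0,0,0,0,0,-1]
  ]
}}

```text
time_s: 25.55
ee_pos: [0.5071, -0.438, 0.0338]
eef_rot: [3.136, -0.007, 3.056]
force: [-1.2, 0.3, -7.1]
grip_width: 0.0461
grip_force: 50.0
```

Call:
{"name": "jog_arm", "arguments": {
  "motion": [
    [0,0,0.012,0,0,0,-1],
    [0,0,0.012,0,0,0,-1],
    [0,0,0.01,0,0,0,-1],
    [0,0,0.006,0,0,0,-1],
    [0,0,0,0,0,0,-1]
  ]
}}

```text
time_s: 26.05
ee_pos: [0.5082, -0.4389, -0.0024]
eef_rot: [3.141, -0.001, 3.056]
force: [0.9, 0.1, -6.9]
grip_width: 0.0455
grip_force: 50.0
```

Call:
{"name": "jog_arm", "arguments": {
  "motion": [
    [0,0,0.002,0,0,0,-1],
    [0,0,0.002,0,0,0,-1],
    [0,0,0,0,0,0,-1],
    [0,0,0,0,0,0,-1]
  ]
}}

```text
time_s: 26.45
ee_pos: [0.5086, -0.4393, -0.0052]
eef_rot: [-3.141, 0.0, 3.056]
force: [-0.0, -0.3, -6.8]
grip_width: 0.0457
grip_force: 50.0
```

```bash
python3 -c "
from h import *
feel();go(.507,-.44,-.015,-5)"
```

```text
t 26.45 [ 0.509 -0.439 -0.005] rpy [-3.141  0.     3.056] F [-0.   -0.28 -6.76] M [-0.027  0.159  0.04 ] Mtool [ 0.04   0.156 -0.04 ] w 0.0457 gf 50.0
t 26.45 pos [ 0.509 -0.439 -0.005] shift now-frame [ 0.002 -0.001  0.01 ] turn [-0.     0.     0.001] shift after turn [ 0.002 -0.001  0.01 ]
```

Call:
{"name": "jog_arm", "arguments": {
  "motion": [
    [0,0,0.003,0,0,0,-1],
    [0,0,0.003,0,0,0,-1],
    [0,0,0.002,0,0,0,-1],
    [0,0,0,0,0,0,-1]
  ]
}}

```text
time_s: 26.85
ee_pos: [0.5083, -0.439, -0.014]
eef_rot: [3.141, -0.001, 3.056]
force: [-0.1, 0.3, -7.0]
grip_width: 0.0457
grip_force: 50.0
```

Call:
{"name": "jog_arm", "arguments": {
  "motion": [
    [0,0,0.001,0,0,0,-1],
    [0,0,0,0,0,0,-1],
    [0,0,0,0,0,0,-1]
  ]
}}

```text
time_s: 27.15
ee_pos: [0.5085, -0.4393, -0.0144]
eef_rot: [-3.141, 0.0, 3.056]
force: [0.4, -0.0, -6.5]
grip_width: 0.0458
grip_force: 50.0
```

Call:
{"name": "jog_arm", "arguments": {
  "motion": [
    [0,0,0.0015,0,0,0,-1],
    [0,0,0,0,0,0,-1],
    [0,0,0,0,0,0,-1]
  ]
}}

```text
time_s: 27.45
ee_pos: [0.5086, -0.4394, -0.0158]
eef_rot: [-3.141, 0.0, 3.056]
force: [0.7, -0.6, -5.9]
grip_width: 0.0459
grip_force: 50.0
```

Call:
{"name": "jog_arm", "arguments": {
  "motion": [
    [0,0,0.001,0,0,0,-1],
    [0,0,0,0,0,0,-1],
    [0,0,0,0,0,0,-1]
  ]
}}

```text
time_s: 27.75
ee_pos: [0.5086, -0.4394, -0.0159]
eef_rot: [-3.141, 0.0, 3.056]
force: [-4.1, 4.1, 4.4]
grip_width: 0.0456
grip_force: 50.0
```

Contact. I'll release, rise, and move to M.

Call:
{"name": "jog_arm", "arguments": {
  "motion": [
    [0,0,0,0,0,0,0.45],
    [0,0,0,0,0,0,0.45],
    [0,0,0,0,0,0,0.45],
    [0,0,0,0,0,0,0.45],
    [0,0,-0.02,0,0,0,0.45]
  ]
}}

```text
time_s: 28.25
ee_pos: [0.5074, -0.4382, 0.0007]
eef_rot: [3.139, -0.003, 3.056]
force: [-0.1, 0.4, 0.2]
grip_width: 0.0683
grip_force: 0.0
```

Call:
{"name": "jog_arm", "arguments": {
  "motion": [
    [0,0,-0.03,0,0,0,0.45],
    [0,0,-0.04,0,0,0,0.45],
    [0,0,-0.04,0,0,0,0.45],
    [0,0,0,0,0,0,0.45]
  ]
}}

```text
time_s: 28.65
ee_pos: [0.5104, -0.441, 0.1196]
eef_rot: [-3.136, 0.007, 3.056]
force: [0.5, -0.1, -0.4]
grip_width: 0.0685
grip_force: 0.0
```

```bash
python3 - <<'E'
from h import *
img=ctrl.camera("top")
for c,s,m in blobs(img,(105,130,60),(122,255,255),60):print(c.round(1),s[4],cast("top",c,.048).round(3))
go(.506,-.009,-.022,-4)
E
```

```text
[525.1  79.1] 967 [ 0.971 -0.851  0.048]
[472.1  94. ] 546 [ 0.923 -0.689  0.048]
[250. 104.] 593 [ 0.889 -0.027  0.048]
[209.6 143.5] 222 [0.765 0.089 0.048]
[ 86.1 220.8] 366 [0.535 0.431 0.048]
[241.6 231.8] 276 [ 0.505 -0.011  0.048]
[465.4 291.4] 392 [ 0.345 -0.626  0.048]
[ 11.7 385.5] 1327 [0.092 0.588 0.048]
t 28.7 pos [ 0.51  -0.44   0.116] shift now-frame [0.041 0.43  0.137] turn [-0.003  0.004 -0.016] shift after turn [0.034 0.43  0.138]
```

Call:
{"name": "jog_arm", "arguments": {
  "motion": [
    [0.004,0.039,0,0,0,0,0.7],
    [0.004,0.039,0,0,0,0,0.7],
    [0.004,0.039,0,0,0,0,0.7],
    [0.004,0.039,0,0,0,0,0.7],
    [0.004,0.039,0,0,0,0,0.7]
  ]
}}

```text
time_s: 29.2
ee_pos: [0.5045, -0.2414, 0.1117]
eef_rot: [3.141, -0.002, 3.056]
force: [0.5, 0.1, 0.6]
grip_width: 0.08
grip_force: 0.0
```

Call:
{"name": "jog_arm", "arguments": {
  "motion": [
    [0.004,0.039,0,0,0,0,0.7],
    [0.004,0.039,0,0,0,0,0.7],
    [0.004,0.039,0,0,0,0,0.7],
    [0.004,0.039,0,0,0,0,0.7],
    [0.004,0.039,0,0,0,0,0.7]
  ]
}}

```text
time_s: 29.7
ee_pos: [0.5013, -0.0456, 0.1119]
eef_rot: [3.141, -0.002, 3.056]
force: [0.5, 0.5, 0.5]
grip_width: 0.0795
grip_force: 0.0
```

Call:
{"name": "jog_arm", "arguments": {
  "motion": [
    [0,0.039,0,0,0,-0.016,0.7],
    [0,0,0,0,0,0,0.7],
    [0,0,0,0,0,0,0.7]
  ]
}}

```text
time_s: 30.0
ee_pos: [0.505, -0.0079, 0.1121]
eef_rot: [-3.142, -0.001, 3.073]
force: [-0.4, 0.2, -0.1]
grip_width: 0.0798
grip_force: 0.0
```

```bash
python3 -c "
from h import *
go(.506,-.009,-.022,-4)"
```

```text
t 30.0 pos [ 0.505 -0.008  0.112] shift now-frame [-0.001 -0.001  0.134] turn [-0.    -0.001  0.002] shift after turn [-0.001 -0.001  0.134]
```

Call:
{"name": "jog_arm", "arguments": {
  "motion": [
    [-0.001,-0.001,0.02,0,0,0,0.7],
    [0,0,0.03,0,0,0,0.7],
    [0,0,0.03,0,0,0,0.7],
    [0,0,0.025,0,0,0,0.7],
    [0,0,0.02,0,0,0,0.7]
  ]
}}

```text
time_s: 30.5
ee_pos: [0.5054, -0.0107, -0.014]
eef_rot: [-3.141, -0.002, 3.07]
force: [-0.7, -0.3, 0.3]
grip_width: 0.0796
grip_force: 0.0
```

Call:
{"name": "jog_arm", "arguments": {
  "motion": [
    [0,0,0.008,0,0,0,0.7],
    [0,0,0,0,0,0,0.7],
    [0,0,0,0,0,0,-1],
    [0,0,0,0,0,0,-1],
    [0,0,0,0,0,0,-1]
  ],
  "squeeze": 50
}}

```text
time_s: 31.0
ee_pos: [0.5069, -0.0096, -0.0191]
eef_rot: [-3.142, 0.001, 3.072]
force: [-0.1, 0.2, 0.1]
grip_width: 0.0595
grip_force: 0.0
```

Call:
{"name": "jog_arm", "arguments": {
  "motion": [
    [0,0,0,0,0,0,-1],
    [0,0,0,0,0,0,-1],
    [0,0,0,0,0,0,-1],
    [0,0,0,0,0,0,-1]
  ]
}}

```text
time_s: 31.4
ee_pos: [0.5066, -0.0092, -0.0195]
eef_rot: [3.141, 0.001, 3.072]
force: [-1.8, 2.6, 5.9]
grip_width: 0.046
grip_force: 50.0
```

Call:
{"name": "jog_arm", "arguments": {
  "motion": [
    [0,0,-0.02,0,0,0,-1],
    [0,0,-0.04,0,0,0,-1],
    [0,0,-0.05,0,0,0,-1],
    [0,0,-0.05,0,0,0,-1],
    [0,0,-0.03,0,0,0,-1]
  ]
}}

```text
time_s: 31.9
ee_pos: [0.5066, -0.0095, 0.1731]
eef_rot: [-3.141, 0.002, 3.072]
force: [0.0, -0.2, -7.4]
grip_width: 0.0456
grip_force: 49.9
```

Call:
{"name": "jog_arm", "arguments": {
  "motion": [
    [0,0,0,0,0,0,-1],
    [0,0,0,0,0,0,-1],
    [0,0,0,0,0,0,-1]
  ]
}}

```text
time_s: 32.2
ee_pos: [0.5051, -0.0094, 0.1673]
eef_rot: [-3.142, -0.005, 3.072]
force: [-0.6, 0.9, -6.8]
grip_width: 0.0458
grip_force: 49.9
```

```bash
python3 -c "
from h import *
feel()"
```

```text
t 32.2 [ 0.505 -0.009  0.167] rpy [-3.142 -0.005  3.072] F [-0.55  0.92 -6.84] M [ 0.007  0.077 -0.035] Mtool [-0.001  0.078  0.035] w 0.0458 gf 49.9
```

Call:
{"name": "jog_arm", "arguments": {
  "motion": [
    [0,0,0,0,-0.11,0,-1],
    [0,0,0,0,-0.11,0,-1],
    [0,0,0,0,-0.11,0,-1],
    [0,0,0,0,-0.11,0,-1],
    [0,0,0,0,-0.11,0,-1]
  ]
}}

```text
time_s: 32.7
ee_pos: [0.5051, -0.0094, 0.168]
eef_rot: [-3.142, 0.551, 3.072]
force: [0.2, -0.2, -7.0]
grip_width: 0.0458
grip_force: 49.9
```

Call:
{"name": "jog_arm", "arguments": {
  "motion": [
    [0,0,0,0,0,0,-1],
    [0,0,0,0,0,0,-1],
    [0,0,0,0,0,0,-1],
    [0,0,0,0,0,0,-1],
    [0,0,0,0,0,0,-1]
  ]
}}

```text
time_s: 33.2
ee_pos: [0.5066, -0.0095, 0.1699]
eef_rot: [-3.142, 0.549, 3.072]
force: [1.2, -0.2, -8.5]
grip_width: 0.0455
grip_force: 49.9
```

Call:
{"name": "jog_arm", "arguments": {
  "motion": [
    [0,0,0,0,0,0,-1],
    [0,0,0,0,0,0,-1],
    [0,0,0,0,0,0,-1]
  ]
}}

```text
time_s: 33.5
ee_pos: [0.5064, -0.0094, 0.17]
eef_rot: [-3.142, 0.55, 3.072]
force: [-0.4, 0.1, -7.4]
grip_width: 0.0458
grip_force: 49.9
```

```bash
python3 -c "
from h import *
feel()"
```

```text
t 33.5 [ 0.506 -0.009  0.17 ] rpy [-3.142  0.55   3.072] F [-0.45  0.11 -7.41] M [ 0.072  0.98  -0.03 ] Mtool [0.013 0.982 0.028] w 0.0458 gf 49.9
```

Call:
{"name": "jog_arm", "arguments": {
  "motion": [
    [0,0,0,0,0.11,0,-1],
    [0,0,0,0,0.11,0,-1],
    [0,0,0,0,0.11,0,-1],
    [0,0,0,0,0.11,0,-1],
    [0,0,0,0,0.11,0,-1]
  ]
}}

```text
time_s: 34.0
ee_pos: [0.5069, -0.0095, 0.1707]
eef_rot: [-3.141, -0.003, 3.072]
force: [0.3, -1.1, -6.1]
grip_width: 0.0456
grip_force: 49.9
```

Call:
{"name": "jog_arm", "arguments": {
  "motion": [
    [0,0,0,0,0,0,-1],
    [0,0,0,0,0,0,-1],
    [0,0,0,0,0,0,-1]
  ]
}}

```text
time_s: 34.3
ee_pos: [0.5061, -0.0094, 0.1701]
eef_rot: [3.142, 0.002, 3.072]
force: [-0.1, -0.0, -6.7]
grip_width: 0.0458
grip_force: 49.9
```

```bash
python3 -c "
from h import *
feel()"
```

```text
t 34.3 [ 0.506 -0.009  0.17 ] rpy [3.142e+00 2.000e-03 3.072e+00] F [-0.11 -0.   -6.69] M [0.027 0.051 0.005] Mtool [-0.023  0.053 -0.005] w 0.0458 gf 49.9
```

Call:
{"name": "jog_arm", "arguments": {
  "motion": [
    [0,0,0,0,0.11,0,-1],
    [0,0,0,0,0.11,0,-1],
    [0,0,0,0,0.11,0,-1],
    [0,0,0,0,0.11,0,-1],
    [0,0,0,0,0.11,0,-1]
  ]
}}

```text
time_s: 34.8
ee_pos: [0.5067, -0.0094, 0.1708]
eef_rot: [-3.142, -0.55, 3.072]
force: [0.1, -0.8, -7.2]
grip_width: 0.046
grip_force: 49.9
```

Call:
{"name": "jog_arm", "arguments": {
  "motion": [
    [0,0,0,0,0,0,-1],
    [0,0,0,0,0,0,-1],
    [0,0,0,0,0,0,-1],
    [0,0,0,0,0,0,-1],
    [0,0,0,0,0,0,-1]
  ]
}}

```text
time_s: 35.3
ee_pos: [0.5063, -0.0094, 0.171]
eef_rot: [-3.142, -0.547, 3.072]
force: [-0.0, 0.5, -7.3]
grip_width: 0.0456
grip_force: 49.9
```

Call:
{"name": "jog_arm", "arguments": {
  "motion": [
    [0,0,0,0,0,0,-1],
    [0,0,0,0,0,0,-1],
    [0,0,0,0,0,0,-1]
  ]
}}

```text
time_s: 35.6
ee_pos: [0.5064, -0.0094, 0.1701]
eef_rot: [-3.142, -0.55, 3.072]
force: [-0.2, 0.6, -6.9]
grip_width: 0.0454
grip_force: 49.9
```

```bash
python3 -c "
from h import *
feel()"
```

```text
t 35.6 [ 0.506 -0.009  0.17 ] rpy [-3.142 -0.55   3.072] F [-0.23  0.65 -6.91] M [ 0.02  -0.823 -0.023] Mtool [-0.079 -0.82  -0.021] w 0.0454 gf 49.9
```

Call:
{"name": "jog_arm", "arguments": {
  "motion": [
    [0,0,0,0,-0.11,0,-1],
    [0,0,0,0,-0.11,0,-1],
    [0,0,0,0,-0.11,0,-1],
    [0,0,0,0,-0.11,0,-1],
    [0,0,0,0,-0.11,0,-1]
  ]
}}

```text
time_s: 36.1
ee_pos: [0.5062, -0.0094, 0.1705]
eef_rot: [-3.142, 0.004, 3.072]
force: [0.6, -0.1, -6.6]
grip_width: 0.0457
grip_force: 49.9
```

Call:
{"name": "jog_arm", "arguments": {
  "motion": [
    [0,0,0,0,0,0,-1],
    [0,0,0,0,0,0,-1],
    [0,0,0,0,0,0,-1]
  ]
}}

```text
time_s: 36.4
ee_pos: [0.5066, -0.0095, 0.1699]
eef_rot: [-3.142, -0.002, 3.072]
force: [-0.5, 0.1, -7.2]
grip_width: 0.0456
grip_force: 49.9
```

```bash
python3 -c "
from h import *
feel();go(.535,.33,.17,-1);go(.514,-.335,.17,-5)"
```

```text
t 36.4 [ 0.507 -0.01   0.17 ] rpy [-3.142e+00 -2.000e-03  3.072e+00] F [-0.51  0.08 -7.21] M [0.035 0.073 0.005] Mtool [-0.029  0.075 -0.005] w 0.0456 gf 49.9
t 36.4 pos [ 0.507 -0.01   0.17 ] shift now-frame [-0.005  0.341 -0.   ] turn [ 0.    -0.002 -0.052] shift after turn [-0.022  0.34  -0.   ]
t 36.4 pos [ 0.507 -0.01   0.17 ] shift now-frame [-0.03  -0.324 -0.   ] turn [-0.    -0.002  0.017] shift after turn [-0.036 -0.324 -0.   ]
```

M is sound: the level moments are 0.078, 0.053 and 0.075. It goes to the green tray at y = 0.33, 110 mm from L.

Call:
{"name": "jog_arm", "arguments": {
  "motion": [
    [0,0,0,0,0,-0.05,-1],
    [-0.003,0.038,0,0,0,0,-1],
    [-0.003,0.038,0,0,0,0,-1],
    [-0.003,0.038,0,0,0,0,-1],
    [-0.003,0.038,0,0,0,0,-1]
  ]
}}

```text
time_s: 36.9
ee_pos: [0.5216, 0.1438, 0.1694]
eef_rot: [-3.141, -0.002, 3.122]
force: [0.4, -0.1, -6.7]
grip_width: 0.0457
grip_force: 49.9
```

Call:
{"name": "jog_arm", "arguments": {
  "motion": [
    [-0.003,0.038,0,0,0,0,-1],
    [-0.003,0.038,0,0,0,0,-1],
    [-0.003,0.038,0,0,0,0,-1],
    [-0.001,0.038,0,0,0,0,-1],
    [0,0.033,0,0,0,0,-1]
  ]
}}

```text
time_s: 37.4
ee_pos: [0.5351, 0.329, 0.1688]
eef_rot: [-3.14, -0.003, 3.122]
force: [0.3, -0.6, -7.4]
grip_width: 0.0458
grip_force: 49.9
```

Call:
{"name": "jog_arm", "arguments": {
  "motion": [
    [0,0,0.03,0,0,0,-1],
    [0,0,0.04,0,0,0,-1],
    [0,0,0.04,0,0,0,-1],
    [0,0,0.02,0,0,0,-1],
    [0,0,0,0,0,0,-1]
  ]
}}

```text
time_s: 37.9
ee_pos: [0.5334, 0.3261, 0.0356]
eef_rot: [-3.138, -0.007, 3.122]
force: [-0.0, 1.1, -7.2]
grip_width: 0.0456
grip_force: 49.9
```

Call:
{"name": "jog_arm", "arguments": {
  "motion": [
    [0,0,0.012,0,0,0,-1],
    [0,0,0.012,0,0,0,-1],
    [0,0,0.01,0,0,0,-1],
    [0,0,0.006,0,0,0,-1],
    [0,0,0,0,0,0,-1]
  ]
}}

```text
time_s: 38.4
ee_pos: [0.5346, 0.3268, -0.0008]
eef_rot: [-3.141, -0.001, 3.122]
force: [0.3, 0.1, -7.5]
grip_width: 0.0454
grip_force: 49.9
```

Call:
{"name": "jog_arm", "arguments": {
  "motion": [
    [0,0,0.003,0,0,0,-1],
    [0,0,0.003,0,0,0,-1],
    [0,0,0,0,0,0,-1],
    [0,0,0,0,0,0,-1]
  ]
}}

```text
time_s: 38.8
ee_pos: [0.5351, 0.3271, -0.0058]
eef_rot: [3.141, 0.0, 3.122]
force: [0.4, 0.3, -7.2]
grip_width: 0.046
grip_force: 49.9
```

```bash
python3 -c "
from h import *
feel();go(.535,.33,-.0145,-1)"
```

```text
t 38.8 [ 0.535  0.327 -0.006] rpy [3.141 0.    3.122] F [ 0.43  0.32 -7.25] M [ 0.051  0.086 -0.004] Mtool [-0.049  0.087  0.004] w 0.046 gf 49.9
t 38.8 pos [ 0.535  0.327 -0.006] shift now-frame [0.    0.003 0.009] turn [ 0.     0.    -0.002] shift after turn [0.    0.003 0.009]
```

Call:
{"name": "jog_arm", "arguments": {
  "motion": [
    [0,0,0.003,0,0,0,-1],
    [0,0,0.003,0,0,0,-1],
    [0,0,0,0,0,0,-1],
    [0,0,0,0,0,0,-1]
  ]
}}

```text
time_s: 39.2
ee_pos: [0.535, 0.327, -0.0121]
eef_rot: [-3.141, -0.0, 3.122]
force: [-0.2, -0.4, -7.5]
grip_width: 0.0461
grip_force: 49.9
```

Call:
{"name": "jog_arm", "arguments": {
  "motion": [
    [0,0,0.0015,0,0,0,-1],
    [0,0,0,0,0,0,-1],
    [0,0,0,0,0,0,-1]
  ]
}}

```text
time_s: 39.5
ee_pos: [0.535, 0.3271, -0.0134]
eef_rot: [-3.142, 0.0, 3.122]
force: [-1.0, 0.1, -7.0]
grip_width: 0.0457
grip_force: 49.9
```

Call:
{"name": "jog_arm", "arguments": {
  "motion": [
    [0,0,0.0012,0,0,0,-1],
    [0,0,0,0,0,0,-1],
    [0,0,0,0,0,0,-1]
  ]
}}

```text
time_s: 39.8
ee_pos: [0.5352, 0.3271, -0.0145]
eef_rot: [3.141, 0.0, 3.122]
force: [0.6, 0.3, -4.0]
grip_width: 0.0456
grip_force: 49.9
```

Call:
{"name": "jog_arm", "arguments": {
  "motion": [
    [0,0,0.0007,0,0,0,-1],
    [0,0,0,0,0,0,-1],
    [0,0,0,0,0,0,-1]
  ]
}}

```text
time_s: 40.1
ee_pos: [0.5352, 0.3271, -0.0145]
eef_rot: [3.141, 0.001, 3.122]
force: [-5.0, -1.8, 6.7]
grip_width: 0.0457
grip_force: 49.9
```

Call:
{"name": "jog_arm", "arguments": {
  "motion": [
    [0,0,0,0,0,0,0.45],
    [0,0,0,0,0,0,0.45],
    [0,0,0,0,0,0,0.45],
    [0,0,0,0,0,0,0.45],
    [0,0,-0.02,0,0,0,0.45]
  ]
}}

```text
time_s: 40.6
ee_pos: [0.5337, 0.3263, 0.0025]
eef_rot: [-3.14, -0.004, 3.122]
force: [-0.3, -0.7, 0.4]
grip_width: 0.0681
grip_force: 0.0
```

Call:
{"name": "jog_arm", "arguments": {
  "motion": [
    [0,0,-0.03,0,0,0,0.45],
    [0,0,-0.04,0,0,0,0.45],
    [0,0,-0.04,0,0,0,0.45],
    [0,0,-0.04,0,0,0,0.45],
    [0,0,-0.02,0,0,0,0.45]
  ]
}}

```text
time_s: 41.1
ee_pos: [0.5358, 0.3275, 0.1787]
eef_rot: [3.139, 0.004, 3.122]
force: [-0.3, 0.3, -0.8]
grip_width: 0.0682
grip_force: 0.0
```

Call:
{"name": "jog_arm", "arguments": {
  "motion": [
    [0,-0.04,0,0,0,0,0.45],
    [0,-0.04,0,0,0,0,0.45],
    [0,-0.04,0,0,0,0,0.45],
    [0,-0.04,0,0,0,0,0.45],
    [0,-0.04,0,0,0,0,0.45]
  ]
}}

```text
time_s: 41.6
ee_pos: [0.5308, 0.1256, 0.1748]
eef_rot: [3.142, 0.0, 3.122]
force: [0.1, -0.0, 0.2]
grip_width: 0.0679
grip_force: 0.0
```

Call:
{"name": "jog_arm", "arguments": {
  "motion": [
    [0,-0.04,0,0,0,0,0.45],
    [0,-0.04,0,0,0,0,0.45],
    [0,0,0,0,0,0,0.45],
    [0,0,0,0,0,0,0.45]
  ]
}}

```text
time_s: 42.0
ee_pos: [0.5296, 0.0467, 0.1748]
eef_rot: [3.141, 0.0, 3.12]
force: [0.6, 0.1, -0.4]
grip_width: 0.068
grip_force: 0.0
```

```bash
python3 -c "
from h import *
feel();cv2.imwrite('pics/end.png',ctrl.camera('top')[:,:,::-1])"
```

```text
t 42.0 [0.53  0.047 0.175] rpy [3.141 0.    3.12 ] F [ 0.57  0.08 -0.36] M [0.091 0.029 0.045] Mtool [-0.091  0.031 -0.045] w 0.068 gf 0.0
```

View pics/end.png

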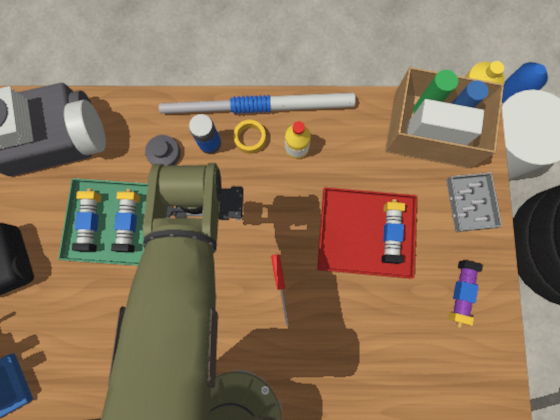

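The top view shows two canisters flat in the green tray at (88,222) and (125,222), and one in the red tray at (394,232). The screwdriver, cans and purple look-alike are where they were. The arm hides the spanner, but it never went near it. Handing in.

```bash
python3 -c "
from station import ctrl
print(ctrl.hand_in())"
```

```text
the job is handed in; nothing more can be done
None
```

I've handed the job in at about 42 s: the left and middle canisters were sound and lie flat in the green tray, and the right one shifted inside and lies flat in the red tray.

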